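# Release the vial feeder's lock and slide the tray home

## Robot

A 7-joint arm with a two-finger parallel gripper is mounted at the origin on the work surface. World frame = base frame: x ahead of the robot, y to its left, z up, the work surface at z = 0. Lengths are in m, angles in rad, forces in N, time in s.
With the tool pointing down it reaches from about 0.4 to 0.875 m from the base axis. Payload 6.5 kg.
Tool frame: the origin (TCP) lies midway between the tips of the shut fingers; the grasp point (between the pads) lies 19 mm behind it; z points along the fingers, y is the direction in which the jaws open and shut (so a half turn about z gives the same grasp; the last joint's range is limited). The gripper opens to 88 mm and grips with 3 to 60 N. Pads are 18 mm wide; open, the fingers measure 123 mm over their backs; the gripper's body (75 mm by 187 mm) begins 45 mm behind the grasp point.
Start: joints at [-1.364, 0.536, -0.004, 1.538, 0.003, 1.067, -0.071], TCP at [0.175, 0.626, 0.239] pointing down, gripper open.
Joint ranges: [-2.7, 2.7], [-0.37, 2.16], [-1.27, 1.26], [0.24, 2.4], [-1.31, 4.45], [0.19, 1.91], [-2.76, 2.76]. Speed limits (rad/s): [2.39, 2.39, 3.14, 3.14, 3.14, 3.14, 3.14].

## Interface

Orientations are given as a 3x3 rotation matrix whose columns are the frame's x, y, z axes.
In Python, from station import * gives the robot as it stands. The module is installed in compiled form; this text tells all that it offers.
- The arm moves only by the tool step_arm, never from a script. Its argument "commands" is a list of rows, each a list of 5 numbers: the opening, from 0 (shut) to 1 (fully open), then the shift along the tool's x, y, z in cm, then the turn about the tool's z in rad. A call has 1 to 20 rows; each row is the pose to reach, as a shift and turn from the pose measured when the call began, along the tool's axes at that moment; what a row does not reach only later rows make up. A row lasts 1/12 s, in which the tool goes at most 41.7 mm and 7.16 degrees, less where a joint would pass 70% of its speed; a pose out of reach is approached as far as the arm can. A call with a gripper value outside its range is refused whole. The fingers move at their own pace and stop on an object; "squeeze" is the grip in N (left out, the last holds). Time passes only in rows, so rows that repeat a pose let the fingers close. It gives the time, the measured TCP pose, the force and the opening at its end, in the units of the state.
- read_state(): the state, without advancing time (a new reading comes with each control period).
- capture(name): name is "side" or "top"; returns a dict with "color" (400x640x3 uint8, red, green, blue), "intrinsics" (3x3 intrinsics, pixels), "position" and "rotation" of the camera in the world. Camera axes: x right, y up, looking along -z (the intrinsics and any distortion apply to the point x, -y, -z); pixel columns grow to the right and rows downward; lengths in m; the calibration is good to about 2 mm. A picture is of the moment at which its call begins. There is no depth.
- hand_in(): hands the job in, once; it reports no verdict.
Trained networks look in a picture, given as the dict that the camera call returned (one of the last four; its "shot" number tells which), for a name from the list of things; names that differ only in an ending like _2 or _b are one class to them, and where a whole thing is asked for, a point or a joint stands for the part that bears it (a point fixed in the world has none). Each returns a list of dicts, best first, with "conf" (0 to 1); they miss things now and then, are a little off and sometimes report something else, mostly with a low value. They report only what shows in the picture. A call takes as long as a camera call.
- look_for(picture, query): "at" ([x, y, z] in m, in world coordinates, good to about 4 mm: the middle of the surface that is visible of it).
- outline_of(picture, query): "mask" (400x640 bool, what is visible of it).
The state is a dict: "t": time; "joint_positions": joint angles; "dq": joint speeds; "joint_torque": joint torques, N m; "ee_pos": TCP position; "eef_rot": TCP orientation; "wrist_force": force on the tool from outside, world axes, zero at the start; "wrist_torque": the same for the moment, N m; "width": finger opening in m.
Only numpy, scipy, OpenCV 4.12 (cv2) and the standard library are available. Lean on these libraries where they do the work, as an engineer would, in place of code of your own. Each camera call takes 0.05 s, during which the arm holds its last target.

## Task

Press the red release paddle of the vial feeder down with your fingertips and, keeping it held down, push the carriage with the blue vial tray along its rails all the way to the end stop inside the white hood. Once it is there, let the paddle spring back up so that the carriage locks, and move clear. Grasp and lift nothing, and leave the bottle, the flask and the two jars where they stand.

Things in the scene. Friction and masses are not known exactly. Their poses are not given: they have to be found in the camera images.
- feeder: The vial feeder, fixed to the bench: grey base plate 130 x 480 x 8 mm with two aluminium rails and a white hood (130 x 125 mm, 145 mm tall) at one end. Origin on the bench surface on the rails' centre line; z up, its y axis runs along the rails in the direction the carriage has to go, towards the hood; x across the rails. The base plate spans y = -175 to +305 mm, the hood y = +180 to +305 mm.
- carriage (a joint): Position of the carriage along the feeder's +y, in m: 0.200 is the end stop in the hood; it starts somewhere between about 0 and 0.065. The paddle's centre lies at feeder y = -0.130 + this value, x = 0. The carriage cannot lift or turn. It slides with about 1 N of friction (plus 8 N per m/s) when released. When the paddle is up, a bolt sits between the teeth of a comb (one notch each 10 mm, about 1.5 mm of play) and locks the carriage wherever it is.
- paddle (a joint): How far the release paddle is pressed down, in m: 0 is up (locked), 0.010 is the bottom of its travel. The bolt is clear of the comb from 0.006 on. A spring pushes it up with 2 N when up, 4.1 N at 0.006 and 5.5 N at 0.010.
- paddle_top (a point): Centre of the top face of the red release paddle, a flat plate 60 mm (across the rails) x 42 mm (along them), facing up, 55 mm above the bench when up. It rides on the carriage at its trailing end (away from the hood) and moves with it and with the press. Axes as the feeder's.
- tray_wall (a point): Middle of the top edge of the blue tray's flat upright wall that faces the paddle, 26 mm ahead (+y) of the paddle's centre and 72 mm above the bench: it rises 17 mm above the paddle when that is up, 27 mm when fully down. Fingertips resting on the paddle can push the carriage against this wall (or by friction on the paddle). The tray is 95 mm across the rails and 110 mm long, fixed on the carriage; the caps of its 20 vials reach 80 mm above the bench. Axes as the feeder's.
- amber_bottle: Bystander: loose amber reagent bottle with blue cap, 60 mm across, 130 mm tall; origin at the centre of its underside. Stands beyond the feeder, on the side away from the robot.
- flask: Bystander: loose conical flask, green-tinted, 84 mm across at its foot, 130 mm tall; origin at the centre of its underside. Stands beyond the feeder, on the side away from the robot.
- jar_a: Bystander: loose little glass jar with white cap, 28 mm across, 50 mm tall; origin at the centre of its underside. Stands on the robot's side of the feeder.
- jar_b: Bystander: loose little glass jar with green cap, 28 mm across, 50 mm tall; origin at the centre of its underside. Stands on the robot's side of the feeder.

How it is judged:
By the outcome, as a careful person would: the job done as asked, in the order asked, and still so for the second after the job is handed in, with the robot touching nothing.
It also fails if it takes over 42 s, if anything falls off the work surface, if the arm or the gripper's body presses on something with over 40 N, if the wrist force passes 120 N, or if a joint passes its speed limit or range.

## Working session

There is one attempt and no reset: what is moved stays moved. The work goes in short steps, Python scripts to look and compute and a tool call to move; the robot and the scene stay as the last step left them, time stands still between calls to the robot, and variables do not carry over. Pictures are saved under pics/ and viewed, and the job is handed in when it is done.

Besides the shell and the picture viewer there is one more tool, called after "Emit:" by a JSON object that holds its "method" and its "body". step_arm: Moves the arm, as the interface text tells. Its arguments: {"type":"object","properties":{"commands":{"type":"array","items":{"type":"array","items":{"type":"number"}}},"squeeze":{"type":"number"}},"required":["commands"]}

```bash
mkdir -p pics
python3 - <<'E'
from station import *
import cv2,numpy as np
s=read_state();print(s['t'],s['ee_pos'],np.round(s['eef_rot'],3).tolist(),s['width'])
for n in("side","top"):
    p=capture(n);cv2.imwrite(f"pics/{n}0.png",p["color"][:,:,::-1]);print(n,p['position'])
    for q in("feeder","paddle_top","tray_wall","amber_bottle","flask","jar_a","carriage","paddle"):
        try:print(q,[(np.round(d['at'],4).tolist(),round(d['conf'],2)) for d in look_for(p,q)][:3])
        except Exception as e:print(q,e)
E
```

```text
0.0 [0.17497438 0.62535164 0.23783586] [[-0.963, 0.269, -0.0], [0.269, 0.963, -0.002], [-0.0, -0.002, -1.0]] 0.0881451808077331
side [ 0.28789789 -0.58828903  0.56229617]
feeder [([0.5565, 0.0007, 0.0489], 0.86)]
paddle_top []
tray_wall [([0.5561, -0.0646, 0.0631], 0.85)]
amber_bottle [([0.7397, -0.1053, 0.0698], 0.85)]
flask [([0.7408, 0.0391, 0.0439], 0.64), ([0.5623, -0.1064, 0.0565], 0.28)]
jar_a [([0.4288, 0.0568, 0.03], 0.84), ([0.4297, -0.0764, 0.0333], 0.77)]
carriage [([0.5534, -0.0737, 0.0594], 0.96)]
paddle [([0.5584, -0.1102, 0.0566], 0.61)]
top [ 0.46712824 -0.03511292  0.84905783]
feeder [([0.5717, 0.0943, 0.0559], 0.79)]
paddle_top []
tray_wall []
amber_bottle [([0.7401, -0.085, 0.0895], 0.74)]
flask [([0.7412, 0.0475, 0.0521], 0.67)]
jar_a [([0.4349, 0.0632, 0.0503], 0.75), ([0.4352, -0.0657, 0.0475], 0.47)]
carriage [([0.5604, -0.0401, 0.0745], 0.74)]
paddle [([0.5639, -0.1043, 0.0555], 0.87)]
```

View pics/side0.png

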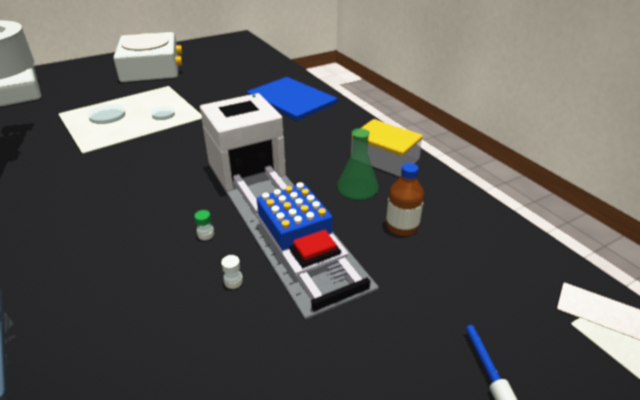

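View pics/top0.png

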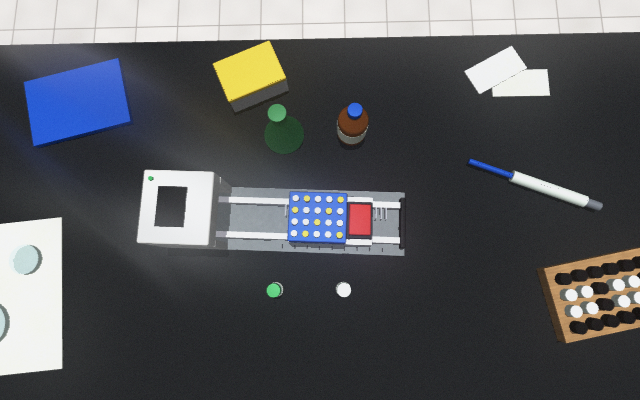

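```bash
cat > h.py <<'E'
from station import *
import cv2,numpy as np
def back(p,uv,z):
    uv=np.asarray(uv,float).reshape(-1,2);K=p['intrinsics']
    d=p.get('distortion');n=cv2.undistortPoints(uv[:,None],K,np.zeros(5) if d is None else np.asarray(d,float))[:,0]
    r=np.c_[n[:,0],-n[:,1],-np.ones(len(n))]@np.asarray(p['rotation']).T
    o=np.asarray(p['position']);return o+r*((z-o[2])/r[:,2])[:,None]
def rect(P):
    r=cv2.minAreaRect((P[:,:2]*1000).astype(np.float32));return r
E
python3 - <<'E'
from h import *
p=capture("top");print(p.keys(),p['intrinsics'])
def m2uv(m):
    v,u=np.nonzero(m);return np.c_[u,v]
hsv=cv2.cvtColor(p['color'],cv2.COLOR_RGB2HSV)
h,s,v=[hsv[...,i].astype(int) for i in range(3)]
red=((h<6)|(h>174))&(s>180)&(v>110);red[:,:330]=0;red[:,390:]=0;red[:190]=0;red[250:]=0
print('red',rect(back(p,m2uv(red),.055)),back(p,m2uv(red),.055).mean(0))
blue=(h>100)&(h<125)&(s>130)&(v>100);blue[:180]=0;blue[250:]=0
print('blue tray z.072',rect(back(p,m2uv(blue),.072)))
wh=(s<40)&(v>170);wh[:165]=0;wh[252:]=0;wh[:,:130]=0;wh[:,216:]=0
print('hood z.145',rect(back(p,m2uv(wh),.145)))
for q in('feeder','carriage','paddle'):
    o=outline_of(p,q)
    if o:
        print(q,o[0]['conf'],rect(back(p,m2uv(o[0]['mask']),.008 if q=='feeder' else .06)))
big=cv2.resize(p['color'][160:265,130:415],None,fx=2.8,fy=2.8,interpolation=cv2.INTER_CUBIC);cv2.imwrite('pics/topz.png',big[:,:,::-1])
E
```

```text
dict_keys(['color', 'intrinsics', 'position', 'rotation', 'shot']) [[417.34848087   0.         317.34608524]
 [  0.         417.34848087 199.54199885]
 [  0.           0.           1.        ]]Traceback (most recent call last):
  File "<stdin>", line 8, in <module>
  File "h.py", line 5, in back
    d=p.get('distortion');n=cv2.undistortPoints(uv[:,None],K,np.zeros(5) if d is None else np.asarray(d,float))[:,0]
                            ~~~~~~~~~~~~~~~~~~~^^^^^^^^^^^^^^^^^^^^^^^^^^^^^^^^^^^^^^^^^^^^^^^^^^^^^^^^^^^^^^^^
cv2.error: OpenCV(4.12.0) /io/opencv/modules/calib3d/src/undistort.dispatch.cpp:347: error: (-215:Assertion failed) CV_IS_MAT(_src) && CV_IS_MAT(_dst) && (_src->rows == 1 || _src->cols == 1) && (_dst->rows == 1 || _dst->cols == 1) && _src->cols + _src->rows - 1 == _dst->rows + _dst->cols - 1 && (CV_MAT_TYPE(_src->type) == CV_32FC2 || CV_MAT_TYPE(_src->type) == CV_64FC2) && (CV_MAT_TYPE(_dst->type) == CV_32FC2 || CV_MAT_TYPE(_dst->type) == CV_64FC2) in function 'cvUndistortPointsInternal'
```

Run:
```python
from h import *
p=capture("top")
def m2uv(m):
    v,u=np.nonzero(m);return np.c_[u,v]
hsv=cv2.cvtColor(p['color'],cv2.COLOR_RGB2HSV)
h,s,v=[hsv[...,i].astype(int) for i in range(3)]
print(hsv[220,360])
def R(n,m,z):
    uv=m2uv(m)
    if len(uv)<10: print(n,'none');return
    P=back(p,uv,z);print(n,len(uv),rect(P),P.mean(0),uv.min(0),uv.max(0))
win=lambda a,b,c,d:np.pad(np.ones((b-a,d-c),bool),((a,400-b),(c,640-d)))
R('red',((h<8)|(h>170))&(s>150)&(v>90)&win(190,250,330,390),.055)
R('blue',(h>100)&(h<125)&(s>130)&(v>80)&win(180,250,270,380),.072)
R('hood',(s<50)&(v>150)&win(165,252,130,216),.145)
for q in('feeder','carriage','paddle'):
    o=outline_of(p,q)
    if o: R(q,o[0]['mask'],.008 if q=='feeder' else .055)
big=cv2.resize(p['color'][160:265,130:415],None,fx=2.8,fy=2.8,interpolation=cv2.INTER_CUBIC);cv2.imwrite('pics/topz.png',big[:,:,::-1])
```

```text
[179 156 221]
red 648 ((564.3505249023438, -96.94822692871094), (40.030765533447266, 58.04636764526367), 88.30670928955078) [ 0.56396309 -0.09748712  0.055     ] [349 204] [370 234]
blue 2007 ((566.97216796875, -16.250598907470703), (108.67900848388672, 95.43818664550781), 87.88284301757812) [ 0.56578968 -0.01663315  0.072     ] [288 192] [346 243]
hood 4030 ((578.6834106445312, 225.576904296875), (123.63524627685547, 128.33554077148438), 87.35730743408203) [0.57704186 0.22255092 0.145     ] [137 170] [213 245]
feeder 18069 ((587.1979370117188, 79.61312866210938), (545.5621337890625, 163.8309783935547), 87.16129302978516) [0.57739588 0.08796862 0.008     ] [137 169] [405 256]
carriage 4268 ((567.1954956054688, -39.489501953125), (163.5240936279297, 100.49571228027344), 86.38824462890625) [ 0.56592863 -0.03982719  0.055     ] [287 191] [372 246]
paddle 619 ((564.3671875, -96.97163391113281), (40.084129333496094, 57.663658142089844), 88.78964233398438) [ 0.5642719  -0.09701395  0.055     ] [349 204] [370 234]
```

View pics/topz.png

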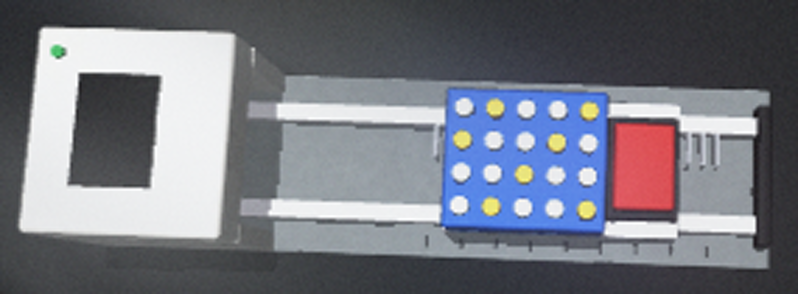

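Run:
```python
from h import *
p=capture("side")
def m2uv(m):
    v,u=np.nonzero(m);return np.c_[u,v]
hsv=cv2.cvtColor(p['color'],cv2.COLOR_RGB2HSV)
h,s,v=[hsv[...,i].astype(int) for i in range(3)]
def R(n,m,z):
    uv=m2uv(m);P=back(p,uv,z);print(n,len(uv),rect(P),P.mean(0),uv.min(0),uv.max(0))
win=lambda a,b,c,d:np.pad(np.ones((b-a,d-c),bool),((a,400-b),(c,640-d)))
R('red',((h<8)|(h>170))&(s>150)&(v>190)&win(220,270,280,350),.055)
R('redall',((h<8)|(h>170))&(s>150)&(v>90)&win(220,270,280,350),.055)
print(back(p,[[204,105],[273,98],[206,187-8],[283,175]],.145))
big=cv2.resize(p['color'][80:320,190:390],None,fx=2.5,fy=2.5,interpolation=cv2.INTER_CUBIC);cv2.imwrite('pics/sidez.png',big[:,:,::-1])
```

```text
red 558 ((563.2568969726562, -100.24828338623047), (38.303977966308594, 55.742218017578125), 86.78135681152344) [ 0.56287791 -0.10046262  0.055     ] [295 231] [335 254]
redall 751 ((561.7083740234375, -103.62533569335938), (48.17644500732422, 60.810001373291016), 86.82137298583984) [ 0.56081284 -0.10371582  0.055     ] [294 230] [336 258]
[[ 0.52499353  0.28263156  0.145     ]
 [ 0.65991454  0.24248367  0.145     ]
 [ 0.43995717  0.02664585  0.145     ]
 [ 0.54952299 -0.02397989  0.145     ]]
```

View pics/sidez.png

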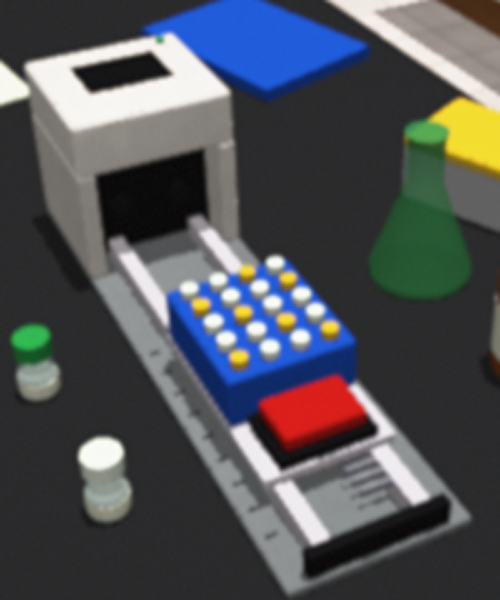

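Emit:
{"method": "step_arm", "body": {"commands": [[0,-2.8,-2.9,0,0.07],[0,-5.7,-5.9,0,0.14],[0,-8.5,-8.8,0,0.21],[0,-11.4,-11.8,0,0.28],[0,-14.2,-14.7,0,0.35],[0,-17.0,-17.7,0,0.42],[0,-19.9,-20.6,0,0.49],[0,-22.7,-23.6,0,0.56],[0,-25.6,-26.5,0,0.63],[0,-28.4,-29.4,0,0.7],[0,-31.3,-32.4,0,0.77],[0,-34.1,-35.3,0,0.84],[0,-36.9,-38.3,0,0.91],[0,-39.8,-41.2,0,0.98],[0,-42.6,-44.2,0,1.05],[0,-45.5,-47.1,0,1.12],[0,-48.3,-50.1,0,1.19],[0,-51.2,-53.0,0,1.26],[0,-54.0,-56.0,0,1.3],[0,-56.8,-58.9,0,1.343]], "squeeze": 10}}

```text
t: 2.87
ee_pos: [0.5642, -0.0961, 0.2389]
eef_rot: [[0.047, 0.999, 0.001], [0.999, -0.047, 0.0], [0.0, 0.001, -1.0]]
wrist_force: [-0.0, 0.5, -0.4]
width: 0.0004
```

Descend to z about 0.070 and look.

Emit:
{"method": "step_arm", "body": {"commands": [[0,0,0,3,0],[0,0,0,6,0],[0,0,0,9,0],[0,0,0,12,0],[0,0,0,14,0],[0,0,0,15.5,0],[0,0,0,16.5,0],[0,0,0,16.9,0],[0,0,0,16.9,0]]}}

```text
t: 3.62
ee_pos: [0.5641, -0.0961, 0.0695]
eef_rot: [[0.047, 0.999, -0.0], [0.999, -0.047, 0.0], [0.0, -0.0, -1.0]]
wrist_force: [0.5, -1.1, -0.2]
width: 0.0004
```

Run:
```python
from h import *
s=read_state();print(s['t'],s['ee_pos'],s['wrist_force'])
ims=[]
for n,(a,b,c,d) in dict(side=(180,300,230,390),top=(160,280,280,440)).items():
    p=capture(n);ims.append(cv2.resize(p['color'][a:b,c:d],None,fx=4,fy=4,interpolation=cv2.INTER_CUBIC)[:300 if 0 else 480])
    for q in("tray_wall","paddle"):print(n,q,[(np.round(d['at'],4).tolist(),round(d['conf'],2)) for d in look_for(p,q)][:2])
im=cv2.resize(np.vstack(ims),(400,600));cv2.imwrite('pics/hover.png',im[:,:,::-1])
cv2.imwrite('pics/hs.png',ims[0][:,:,::-1])
```

```text
3.6167 [ 0.56414902 -0.09610357  0.06952994] [ 0.50622046 -1.12631618 -0.15897122]
side tray_wall [([0.547, -0.0881, 0.0514], 0.96)]
side paddle [([0.558, -0.1074, 0.0577], 0.56), ([0.5491, 0.0255, 0.0399], 0.52)]
top tray_wall [([0.5801, 0.013, 0.0726], 0.94)]
top paddle []
```

View pics/hs.png

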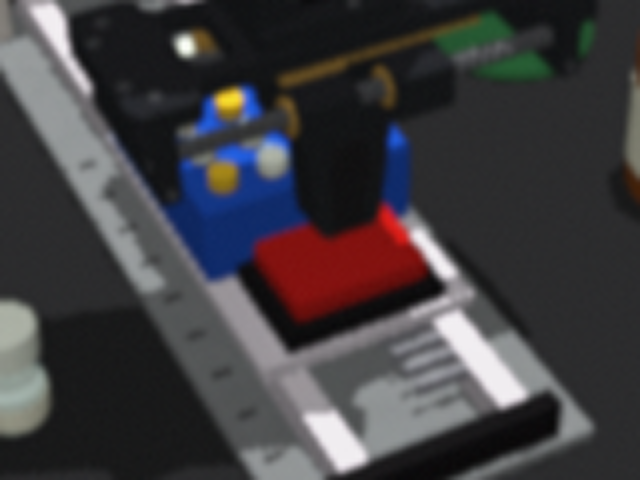

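Emit:
{"method": "step_arm", "body": {"commands": [[0,0,0,0.8,0],[0,0,0,1.3,0],[0,0,0,1.6,0],[0,0,0,1.9,0],[0,0,0,2.1,0],[0,0,0,2.3,0],[0,0,0,2.35,0],[0,0,0,2.35,0]]}}

```text
t: 4.58
ee_pos: [0.5649, -0.0961, 0.0473]
eef_rot: [[0.047, 0.999, 0.002], [0.999, -0.047, 0.0], [0.0, 0.002, -1.0]]
wrist_force: [-1.1, 1.6, 4.4]
width: 0.0006
```

Emit:
{"method": "step_arm", "body": {"commands": [[0,0,0,0.4,0],[0,0,0,0.4,0],[0,0,0,0.4,0],[0,0.3,0,0.4,0],[0,0.7,0,0.4,0],[0,1.2,0,0.4,0],[0,1.7,0,0.4,0],[0,2.2,0,0.4,0],[0,2.7,0,0.4,0],[0,3.2,0,0.4,0],[0,3.7,0,0.4,0],[0,4.2,0,0.4,0],[0,4.5,0,0.4,0],[0,4.5,0,0.4,0]]}}

```text
t: 5.75
ee_pos: [0.5672, -0.0512, 0.0452]
eef_rot: [[0.047, 0.999, 0.002], [0.999, -0.047, 0.001], [0.001, 0.002, -1.0]]
wrist_force: [-7.0, 1.6, 23.2]
width: 0.0003
```

Run:
```python
from h import *
s=read_state();print(s['t'],s['ee_pos'],s['wrist_force'])
p=capture("side");im=cv2.resize(p['color'][140:300,200:390],None,fx=3.5,fy=3.5,interpolation=cv2.INTER_CUBIC)
cv2.imwrite('pics/push1.png',im[:,:,::-1])
```

```text
5.75 [ 0.56724221 -0.05120675  0.04524289] [-7.04406509  1.55366413 23.1697201 ]
```

View pics/push1.png

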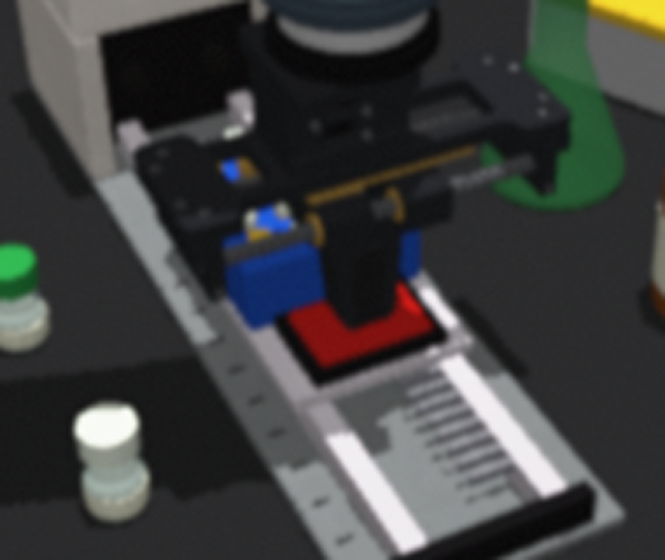

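Emit:
{"method": "step_arm", "body": {"commands": [[0,0.3,0,0.15,0],[0,0.8,0,0.12,0],[0,1.3,0,0.12,0],[0,1.9,0,0.12,0],[0,2.5,0,0.12,0],[0,3.1,0,0.12,0],[0,3.7,0,0.12,0],[0,4.3,0,0.12,0],[0,4.9,0,0.12,0],[0,5.5,0,0.12,0],[0,6.1,0,0.12,0],[0,6.7,0,0.12,0],[0,7.3,0,0.12,0],[0,7.9,0,0.12,0],[0,8.4,0,0.12,0],[0,8.8,0,0.12,0],[0,9.0,0,0.12,0]]}}

```text
t: 7.22
ee_pos: [0.5712, 0.0386, 0.0453]
eef_rot: [[0.047, 0.999, 0.002], [0.999, -0.047, 0.001], [0.001, 0.002, -1.0]]
wrist_force: [-5.9, -0.2, 17.0]
width: 0.0006
```

Run:
```python
from h import *
s=read_state();print(s['t'],s['ee_pos'],s['wrist_force'])
p=capture("side");im=cv2.resize(p['color'][100:260,180:370],None,fx=3.5,fy=3.5,interpolation=cv2.INTER_CUBIC)
cv2.imwrite('pics/push2.png',im[:,:,::-1])
```

```text
7.2167 [0.57123798 0.03858631 0.04532333] [-5.87491218 -0.22975339 16.97305547]
```

View pics/push2.png

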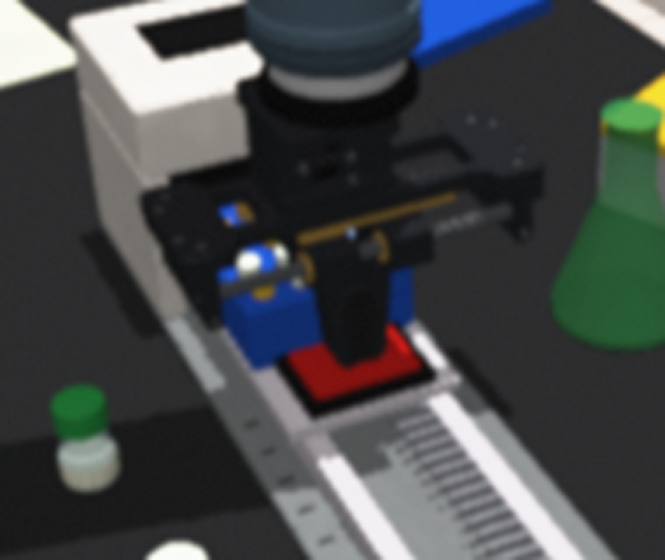

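Emit:
{"method": "step_arm", "body": {"commands": [[0,0.3,0,0.1,0],[0,0.6,0,0.1,0],[0,0.9,0,0.1,0],[0,1.2,0,0.1,0],[0,1.5,0,0.1,0],[0,1.7,0,0.1,0],[0,1.9,0,0.1,0],[0,2.1,0,0.1,0],[0,2.1,0,0.1,0]]}}

```text
t: 8.02
ee_pos: [0.5722, 0.0564, 0.0454]
eef_rot: [[0.049, 0.999, 0.002], [0.999, -0.049, -0.002], [-0.002, 0.002, -1.0]]
wrist_force: [-3.7, -6.3, 13.2]
width: 0.0003
```

Emit:
{"method": "step_arm", "body": {"commands": [[0,0.4,0,0.1,0],[0,0.6,0,0.1,0],[0,0.8,0,0.1,0],[0,0.8,0,0.1,0],[0,0.8,0,0.1,0]]}}

```text
t: 8.43
ee_pos: [0.5735, 0.0614, 0.0454]
eef_rot: [[0.051, 0.999, 0.004], [0.999, -0.051, -0.005], [-0.005, 0.004, -1.0]]
wrist_force: [-1.7, -6.3, 9.5]
width: 0.0006
```

Run:
```python
from h import *
s=read_state();print(s['t'],s['ee_pos'],s['wrist_force'])
p=capture("side");im=cv2.resize(p['color'][100:260,180:370],None,fx=3.5,fy=3.5,interpolation=cv2.INTER_CUBIC)
cv2.imwrite('pics/push3.png',im[:,:,::-1])
p=capture("top");cv2.imwrite('pics/top3.png',p['color'][:,:,::-1])
```

```text
8.4333 [0.57354504 0.0613758  0.04537384] [-1.65526989 -6.31067654  9.51028107]
```

View pics/push3.png

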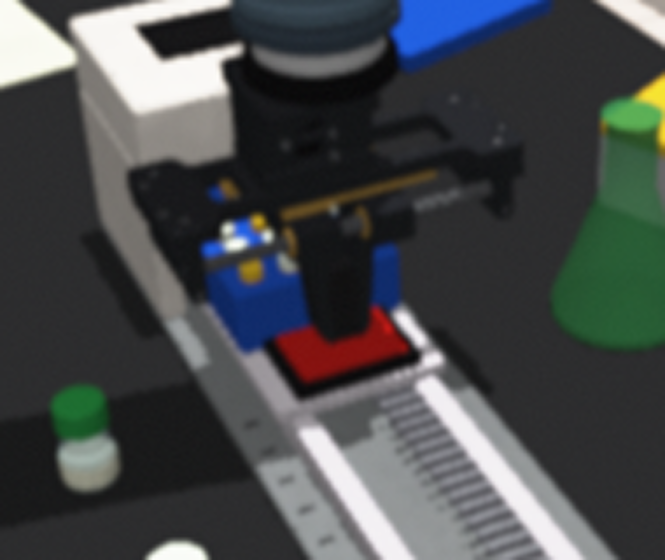

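Emit:
{"method": "step_arm", "body": {"commands": [[0,0.3,0,0.15,0],[0,0.6,0,0.15,0],[0,0.9,0,0.15,0],[0,1.1,0,0.15,0],[0,1.3,0,0.15,0],[0,1.3,0,0.15,0]]}}

```text
t: 9.03
ee_pos: [0.5755, 0.0685, 0.0453]
eef_rot: [[0.054, 0.998, 0.007], [0.998, -0.054, -0.011], [-0.01, 0.008, -1.0]]
wrist_force: [-1.7, -11.9, 12.8]
width: 0.0003
```

Run:
```python
from h import *
s=read_state();print(s['t'],s['ee_pos'],s['wrist_force'])
p=capture("side");im=cv2.resize(p['color'][100:260,180:370],None,fx=3.5,fy=3.5,interpolation=cv2.INTER_CUBIC)
cv2.imwrite('pics/push4.png',im[:,:,::-1])
```

```text
9.0333 [0.57548983 0.06854398 0.04526147] [ -1.7301381  -11.89119788  12.75926842]
```

View pics/push4.png

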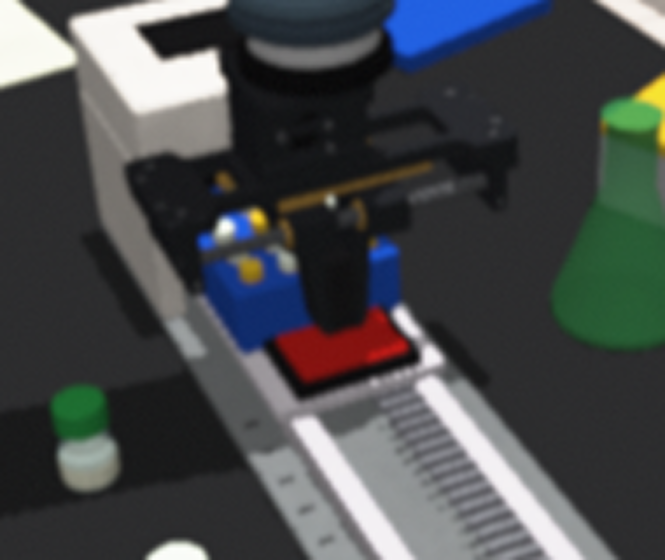

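Emit:
{"method": "step_arm", "body": {"commands": [[0,0.3,0,-0.3,0],[0,0.3,0,-0.7,0],[0,0.3,0,-1.1,0],[0,0.3,0,-1.6,0],[0,0.2,0,-2.5,0],[0,0,0,-4,0],[0,-0.5,0,-6,0],[0,-0.5,0,-9,0],[0,-0.5,0,-12,0],[0,-0.5,0,-15,0],[0,-0.5,0,-18,0],[0,-4,0,-18,0],[0,-8,0,-18,0],[0,-12,0,-18,0],[0,-16,0,-18,0],[0,-20,0,-18,0],[0,-23,0,-18,0],[0,-25,0,-18,0],[0,-25,0,-18,0]]}}

```text
t: 10.67
ee_pos: [0.5595, -0.1849, 0.2286]
eef_rot: [[0.062, 0.998, 0.008], [0.998, -0.061, -0.014], [-0.013, 0.009, -1.0]]
wrist_force: [-0.5, -0.5, -0.9]
width: 0.0005
```

Run:
```python
from h import *
s=read_state();print(s['t'],s['ee_pos'],s['wrist_force'])
p=capture("side");im=cv2.resize(p['color'][80:260,160:380],None,fx=3.3,fy=3.3,interpolation=cv2.INTER_CUBIC)
cv2.imwrite('pics/end.png',im[:,:,::-1])
t=capture("top");cv2.imwrite('pics/endt.png',t['color'][:,:,::-1])
for n,q in(('side',p),('top',t)):
    hsv=cv2.cvtColor(q['color'],cv2.COLOR_RGB2HSV).astype(int);h,s_,v=hsv[...,0],hsv[...,1],hsv[...,2]
    m=((h<8)|(h>170))&(s_>150)&(v>(190 if n=='side' else 90))
    m=m.astype(np.uint8);k,l,st,c=cv2.connectedComponentsWithStats(m)
    for i in range(1,k):
        if st[i,4]>200:
            vv,u=np.nonzero(l==i);P=back(q,np.c_[u,vv],.055);print(n,rect(P),P.mean(0))
    for o in("amber_bottle","flask","jar_a"):print(o,[(np.round(d['at'],4).tolist(),round(d['conf'],2)) for d in look_for(q,o)][:2])
```

```text
10.6667 [ 0.55945816 -0.18486516  0.22859091] [-0.48774417 -0.49987626 -0.89474345]
side ((569.9947509765625, 50.53605651855469), (38.21480941772461, 56.01922607421875), 87.20625305175781) [0.5696377  0.05026235 0.055     ]
amber_bottle [([0.738, -0.1073, 0.0716], 0.97)]
flask [([0.7411, 0.0278, 0.027], 0.71)]
jar_a [([0.4264, -0.0776, 0.0349], 0.62), ([0.4302, 0.0583, 0.0287], 0.61)]
top ((570.90966796875, 54.3433837890625), (40.255916595458984, 56.18076705932617), 89.2879638671875) [0.56833711 0.05556639 0.055     ]
amber_bottle [([0.7416, -0.0843, 0.0886], 0.68)]
flask [([0.7425, 0.0482, 0.0495], 0.62), ([0.5704, 0.0955, 0.0725], 0.22)]
jar_a [([0.433, -0.0639, 0.0502], 0.56), ([0.4334, 0.0637, 0.0493], 0.52)]
```

View pics/end.png

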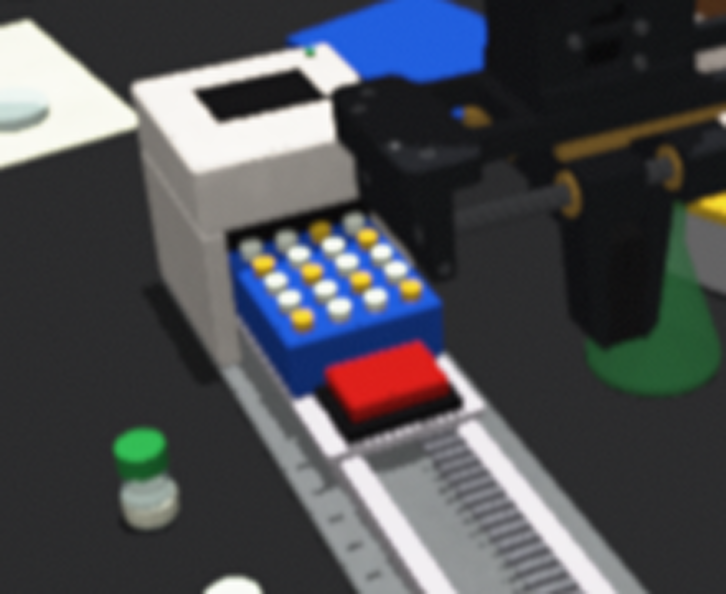

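View pics/endt.png

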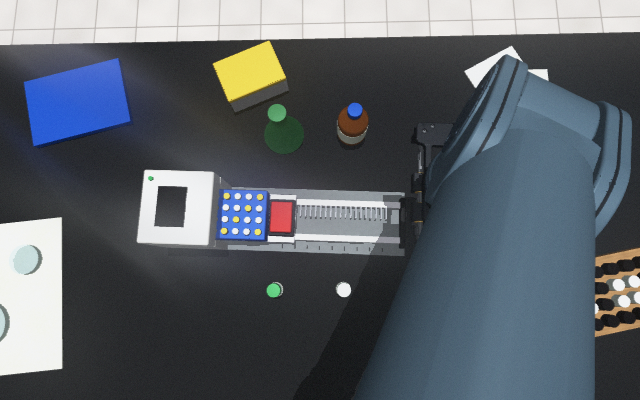

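```bash
python3 -c "
from station import *
print(hand_in())"
```

```text
the job is handed in; nothing more can be done
None
```

I pressed the red paddle to about 10 mm with the shut fingertips and kept it down while pushing the carriage into the hood. I then lifted straight up so the paddle sprang back, moved clear and handed the job in at about 10.8 s.

- **End stop:** the side camera shows the paddle moved 150.9 mm, from about 0.050 to about 0.200. At the end the carriage stayed still in the pictures while the fingers pushed with 6 to 12 N and slid on towards the tray wall.
- **Paddle:** the last side picture shows it up, at its starting height. I did not test the lock by pushing on the carriage again.
- **Bystanders:** bottle and jars read within about 3 mm of their first positions in both cameras. The flask reads the same from the top camera. From the side it was partly hidden by the gripper and read about 20 mm off, but the top pictures show it unmoved.
- **Forces:** the highest wrist force I saw in the readings was about 24 N, while pressing the paddle, against the 120 N limit. It was under 1 N on each axis after moving clear.
- **Disagreement:** the two cameras differ by about 4 mm on the paddle's final position. The position expected from the hood lies between them.

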